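# Try the stay of the yellow lift-up locker door

## Robot

A 6-joint arm with a two-finger parallel gripper is mounted at the origin on a cart in front of the work surface, level with it; the furniture and walls round the work are solid. World frame = base frame: x ahead of the robot, y to its left, z up, the work surface at z = 0. Lengths are in m, angles in degrees, forces in N, time in s.
With the tool pointing down it reaches from about 0.325 to 0.85 m from the base axis. Payload 15.5 kg.
Tool frame: the origin (TCP) lies midway between the tips of the shut fingers; the grasp point (between the pads) lies 19 mm behind it; z points along the fingers, y is the line along which they close (so a half turn about z gives the same grasp; the last joint's range is limited). The gripper opens to 91 mm and grips with 3 to 60 N. Pads are 32 mm wide; open, the fingers measure 118 mm over their backs; the gripper's body (76 mm by 178 mm) begins 60 mm behind the grasp point.
Start: joints at [71.648, 28.281, 77.091, -0, 74.628, -5.472], TCP at [0.139, 0.609, 0.214] pointing down, gripper open.
Joint ranges: [-166.48, 166.48], [-47.26, 123.95], [12.59, 153.08], [-70.14, 250.14], [6.76, 159.57], [-176.63, 176.63]. Speed limits (degrees/s): [108.29, 108.29, 147.25, 172.46, 172.46, 172.46].

## Interface

Orientations are given as a 3x3 rotation matrix whose columns are the frame's x, y, z axes.
In Python, from bench import ctrl gives the robot as it stands. The module is installed in compiled form; this text tells all that it offers. Calls block until the motion is done:
- ctrl.goto(position, orientation): joint-space move of the TCP to a pose.
- ctrl.move_l(position, vel=0.15, ori=None, contact_N=None): straight line of the TCP; ori=None keeps the orientation; vel is the mean speed in m/s. With contact_N (N) it stops when the force on the tool has changed by that much, and returns True; else False.
- ctrl.movej(angles): joint-space move.
- ctrl.command_gripper(opening): opening from 0.0 (shut) to 1.0 (fully open); the grip force is fixed at half the most; returns when the fingers have stopped.
- ctrl.sleep(seconds).
- ctrl.ik(position, orientation): joint angles nearest the present ones, or None.
- ctrl.read_camera(name): name is "side" or "top"; returns the picture (400x640x3 uint8, blue, green, red); there is no depth.
- ctrl.camera_params(name): a dict with "fx", "fy", "cx", "cy" (pixels), "D" ([k1, k2, p1, p2, k3] as OpenCV has them; the pictures are not rectified), "pose" (4x4, takes a point from camera to world coordinates). Camera axes: x right, y up, looking along -z (the intrinsics and any distortion apply to the point x, -y, -z); pixel columns grow to the right and rows downward; lengths in m; the calibration is good to about 2 mm. A picture is of the moment at which its call begins. camera_params takes no time and is no camera call.
A pose or a line that the arm cannot do raises ctrl.MotionError and nothing moves.
- ctrl.sign_off(): hands the job in; it is judged then, once.
Readings, each from a call of its own:
- ctrl.current_t(): time.
- ctrl.current_q(): joint angles.
- ctrl.current_dq(): joint speeds.
- ctrl.current_effort(): joint torques, N m.
- ctrl.current_tool_pos(): TCP position.
- ctrl.current_eef_rot(): TCP orientation.
- ctrl.current_contact_force(): force on the tool from outside, world axes, zero at the start.
- ctrl.current_wrist_torque(): the same for the moment, N m.
- ctrl.current_grip_width(): opening from 0.0 (shut) to 1.0 (fully open).
- ctrl.current_grasp_force(): force on a finger pad.
Only numpy, scipy, OpenCV 4.12 (cv2) and the standard library are available. Lean on these libraries where they do the work, as an engineer would, in place of code of your own. Each camera call takes 0.05 s, during which the arm holds its last target. There are 200 camera calls.

## Task

Check the door stay of the small bench locker with the yellow door: lift the door by its handle until the stay locks, and let go so that it is seen to stay up by itself. Then press the red release button on that same locker and let the door sink fully shut. Leave the locker with the blue door closed.

Things in the scene. Friction and masses are not known exactly. Their poses are not given: they have to be found in the camera images.
- yellow_locker: Grey bench locker, fixed, 150 mm deep, with a sloping yellow lift-up front door. Origin on the bench straight below the middle of the hinge, whose line runs along y at z +160 mm; x points to the locker's back (the front, -x, faces the robot), y left, z up. Its latch box (212 mm tall, left side, +y) carries the red button. A like locker with a blue door stands to its left or right.
- yellow_locker_handle (a point): Centre of the yellow door's handle: black round bar 18 mm thick, 34 mm long along the hinge line, on a 12 mm wide steel neck at the middle of the free edge, 155 mm from the hinge line. Shut, it lies 0.70 rad (40 deg) below hinge level, 60 mm above the bench. Pinch its two ends (34 mm apart) from above; it may turn between the pads. Frame turns with the door; the locker's axes when shut.
- yellow_locker_release (a point): Top centre of the red release button (32 x 24 mm block) of the yellow locker, 238 mm above the bench; from the locker's origin x -12, y +100 mm. Moves with it. Goes straight down 16 mm on a spring (3 to 7 N). Press at least 13 mm and hold about half a second: the door, freed, then sinks shut by itself in about 2 s, braked by a damper.
- yellow_locker_door (a joint): Angle of the yellow door, rad: 0 shut, grows as it is lifted. From about 0.5 it pushes the latch aside (button dips); past 1.07 the latch snaps in, and the door let go rests locked at about 1.05 (0.35 above level). End stop 1.22. Let go lower down, it sinks shut. Takes about 2 N at the handle, some 4 N past the latch; damper 0.3 N m s/rad.
- blue_locker_door (a joint): Angle of the other locker's blue door, rad: 0 shut. Not to be lifted.

How it is judged (in metres and radians):
On the way:
1. the yellow door is up, locked on its stay, and the robot has let go of it (value of joint yellow_locker_door above 0.98 rad and contact force between each of the fingers, the arm and anything else below 0.3 N), for 0.4 s.
At the end, for the whole second after the job is handed in: After having stood locked by itself, the yellow door is shut again (within 0.06 rad) and at rest, and the blue door is shut (within 0.06 rad) (value of joint each of yellow_locker_door, blue_locker_door below 0.06 rad and velocity of joint yellow_locker_door between -0.05 and 0.05 rad/s); the robot touches nothing.
It fails at once if the blue door is lifted by more than 0.15 rad (value of joint blue_locker_door above 0.15 rad).
It also fails if it takes over 61 s, if anything falls off the work surface, if the arm or the gripper's body presses on something with over 40 N, if the wrist force passes 120 N, or if a joint passes its speed limit or range.

## Working session

There is one attempt and no reset: what is moved stays moved. The work goes in short steps, each a Python script; the robot and the scene stay as the last script left them, time stands still between calls to the robot, and variables do not carry over. Pictures are saved under pics/ and viewed, at most 10 in all, crops included, and the job is handed in when it is done.

```bash
mkdir -p pics; python3 - <<'E'
from bench import ctrl
import cv2
for n in("side","top"):
    cv2.imwrite(f"pics/{n}0.png",ctrl.read_camera(n)); p=ctrl.camera_params(n)
    print(n,{k:(v if k!="pose" else v) for k,v in p.items()})
E
```

```text
side {'fx': 490.4247520784543, 'fy': 490.4247520784543, 'cx': 315.10578818084093, 'cy': 197.51105204468897, 'D': array([-0.1030168,  0.       ,  0.       ,  0.       ,  0.       ]), 'pose': array([[-0.96349687,  0.07799514, -0.25610648,  0.27786715],
       [-0.26718115, -0.34077243,  0.90138137,  0.68300215],
       [-0.01697067,  0.93690496,  0.349172  ,  0.52036432],
       [ 0.        ,  0.        ,  0.        ,  1.        ]])}
top {'fx': 416.32542011651896, 'fy': 416.32542011651896, 'cx': 316.50805917536184, 'cy': 209.01690599220092, 'D': array([-0.00366609,  0.        ,  0.        ,  0.        ,  0.        ]), 'pose': array([[-1.13143631e-03,  9.93399537e-01, -1.14699954e-01,
         4.20451140e-01],
       [-9.99756959e-01,  1.40164258e-03,  2.20013376e-02,
        -1.96768183e-01],
       [ 2.20168870e-02,  1.14696970e-01,  9.93156514e-01,
         1.14683260e+00],
       [ 0.00000000e+00,  0.00000000e+00,  0.00000000e+00,
         1.00000000e+00]])}
```

View pics/side0.png

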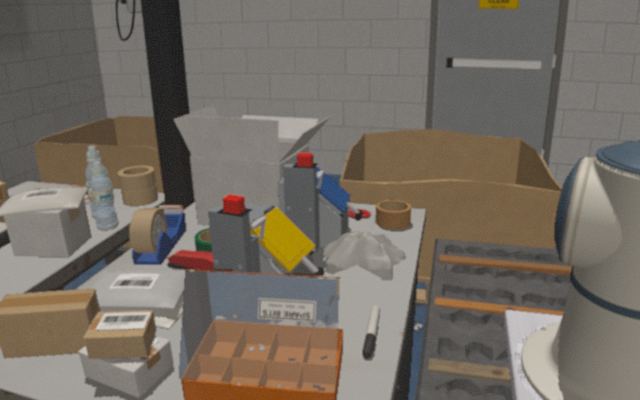

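View pics/top0.png

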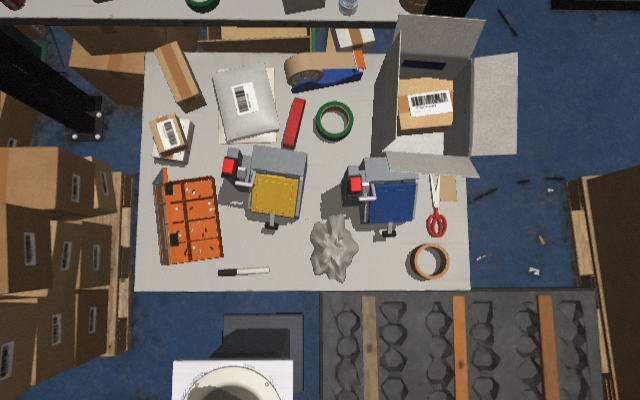

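The top view shows the yellow door with its handle near (271,226) and its red button near (230,166). The blue locker is to the right, with its handle near (388,233). I'll enlarge the yellow locker and locate the points.

```bash
cat >h.py <<'E'
from bench import ctrl
import cv2, numpy as np
def K(p): return np.array([[p["fx"],0,p["cx"]],[0,p["fy"],p["cy"]],[0,0,1]])
def ray(n,uv):
    p=ctrl.camera_params(n); T=p["pose"]
    x,y=cv2.undistortPoints(np.array([[uv]],float),K(p),p["D"])[0,0]
    return T[:3,3],T[:3,:3]@np.array([x,-y,-1])
def at_z(n,uv,z):
    o,d=ray(n,uv); return o+d*(z-o[2])/d[2]
def proj(n,P):
    p=ctrl.camera_params(n); T=p["pose"]
    c=(np.atleast_2d(P)-T[:3,3])@T[:3,:3]*[1,-1,-1]
    return cv2.projectPoints(c,np.zeros(3),np.zeros(3),K(p),p["D"])[0][:,0]
E
python3 - <<'E'
from h import *
im=cv2.imread("pics/top0.png")
hsv=cv2.cvtColor(im,cv2.COLOR_BGR2HSV); 
def blob(m,r):
    M=np.zeros_like(m);M[r[1]:r[3],r[0]:r[2]]=m[r[1]:r[3],r[0]:r[2]]
    n,l,s,c=cv2.connectedComponentsWithStats(M); i=1+np.argmax(s[1:,4]); return s[i],c[i],cv2.minAreaRect(np.argwhere(l==i)[:,::-1].astype(np.float32))
red=((hsv[...,0]<8)|(hsv[...,0]>172))&(hsv[...,1]>150)&(hsv[...,2]>120)
for r in((215,145,245,185),(340,165,365,200)): 
    s,c,q=blob(red.astype(np.uint8),r); print("red",s,c,q,at_z("top",c,.238))
y=((hsv[...,0]>18)&(hsv[...,0]<32)&(hsv[...,1]>150)).astype(np.uint8)
print("yel",blob(y,(235,160,310,230)))
print("handle",at_z("top",(271,226),.06))
cv2.imwrite("pics/crop1.png",cv2.resize(im[140:240,210:320],None,fx=6,fy=6,interpolation=cv2.INTER_CUBIC))
E
```

```text
red [222 158  12  16 149] [227.74496644 165.48993289] ((227.68919372558594, 165.36488342285156), (10.357135772705078, 14.302711486816406), 9.462322235107422) [ 0.62217752 -0.02037429  0.238     ]
red [350 177  11  15 145] [355.30344828 183.60689655] ((355.0, 184.0), (14.0, 10.0), 90.0) [ 0.58227683 -0.30304845  0.238     ]
yel (array([ 251,  174,   48,   44, 1700], dtype=int32), array([274.18352941, 194.97176471]), ((273.89593505859375, 194.67630004882812), (45.617156982421875, 38.92664337158203), 8.746162414550781))
handle [ 0.5011811  -0.10198757  0.06      ]
```

View pics/crop1.png

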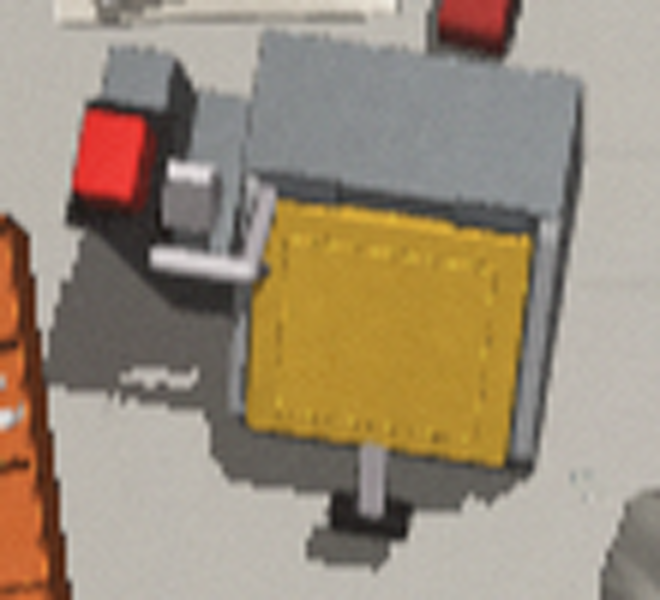

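```bash
cat >>h.py <<'E'
from math import sin,cos,radians
H0=at_z("top",(271.7,225.3),.064); B0=at_z("top",(228.2,165.9),.238)
v=(B0-H0)[:2]; R0=.155
YAW=np.arctan2(v[1],v[0])-np.arctan2(.100,.1185-.012)
RL=np.array([[cos(YAW),-sin(YAW),0],[sin(YAW),cos(YAW),0],[0,0,1]])
def L2W(p,O): return np.append(O,0)+RL@np.array(p)
def origin():   # mean of the two estimates
    return ((H0-RL@[-.1185,0,0])[:2]+(B0-RL@[-.012,.1,0])[:2])/2
O=origin()
def tooldown(s=1): return RL@np.diag([s,-s,-1.])
def handle(a,off=-.004): # TCP in world for door angle a, pads 4 mm ahead, grasp point at the bar
    g=a-.70; return L2W([-R0*cos(g)+off,0,.16+R0*sin(g)-.019],O)
E
python3 - <<'E'
from h import *
print(np.linalg.norm(v),np.degrees(YAW),O,H0,B0)
print(ctrl.current_eef_rot().round(3))
for s in(1,-1): print(s,ctrl.ik(handle(0)+[0,0,.2],tooldown(s)),ctrl.ik(handle(0),tooldown(s)))
for n in("top","side"):
    print(n,proj(n,[L2W([-.1185,y,.06],O) for y in(-.017,0,.017)]).round(1).tolist(),proj(n,[L2W([-.012,.1,.238],O)]).round(1))
P=[L2W([-.012+a,.1+b,.238],O) for a,b in((-.016,-.012),(.016,-.012),(.016,.012),(-.016,.012))]
print(proj("top",P).round(1).tolist(),proj("side",P).round(1).tolist())
E
```

```text
0.1445617261369077 -8.286061883024708 [ 0.61934558 -0.1216476 ] [ 0.50270919 -0.10413263  0.064     ] [ 0.62125583 -0.02139941  0.238     ]
[[-0.975  0.223 -0.   ]
 [ 0.223  0.975 -0.001]
 [ 0.    -0.001 -1.   ]]
1 [-1.85194150e+01  1.72890933e+01  9.10092986e+01 -2.54444375e-14
  7.17016081e+01  7.97666469e+01] [-1.85194150e+01  3.33903936e+01  1.03461512e+02 -2.54444375e-14
  4.31480942e+01  7.97666469e+01]
-1 [-1.85194150e+01  1.72890933e+01  9.10092986e+01 -2.54444375e-14
  7.17016081e+01 -1.00233353e+02] [-1.85194150e+01  3.33903936e+01  1.03461512e+02 -2.54444375e-14
  4.31480942e+01 -1.00233353e+02]
top [[278.4, 226.6], [272.0, 225.7], [265.5, 224.7]] [[228.  165.6]]
side [[319.8, 270.1], [316.3, 274.2], [312.6, 278.3]] [[232.6 196.2]]
[[232.2, 173.4], [234.6, 159.4], [223.9, 157.8], [221.4, 171.9]] [[244.5, 195.1], [228.5, 192.8], [220.6, 197.3], [236.8, 199.8]]
```

The button and handle reproject consistently in both views, so I'll grasp the handle. The approach stays high to begin with.

```bash
python3 - <<'E'
from h import *
R=tooldown(1)
p=ctrl.current_tool_pos(); ctrl.move_l(p+[0,0,.14],vel=.25)
ctrl.goto(handle(0)+[0,0,.22],R)
ctrl.command_gripper(.65)
hit=ctrl.move_l(handle(0)+[0,0,.08],vel=.2)
cv2.imwrite("pics/s1.png",ctrl.read_camera("side")[100:350,150:450])
t=ctrl.read_camera("top")[140:260,200:340]
a=cv2.imread("pics/s1.png"); a=cv2.resize(a,(600,500)) 
cv2.imwrite("pics/s1.png",np.vstack([a[150:450],cv2.resize(t,(600,514))[:300]]) if 0 else a)
print(ctrl.current_t(),ctrl.current_contact_force())
E
```

```text
5.2417 [ 0.33204017  0.32662923 -0.64019974]
```

View pics/s1.png

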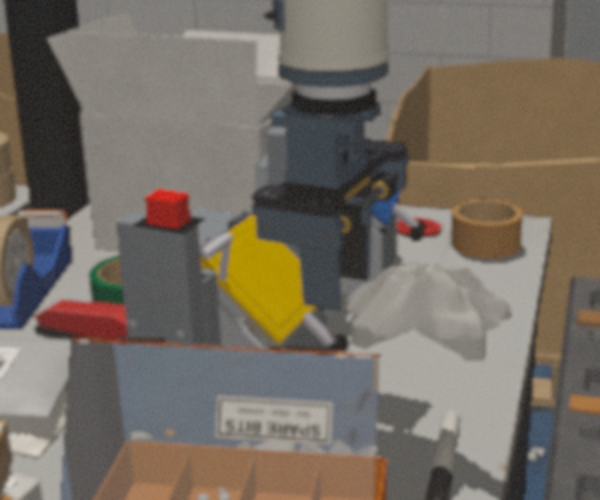

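The picture shows the gripper open above the handle, which is at crop (332,343). That is full-picture (316,272), as predicted. Next I descend with contact detection and close.

```bash
python3 - <<'E'
from h import *
hit=ctrl.move_l(handle(0),vel=.08,contact_N=8)
print(hit,ctrl.current_tool_pos()-handle(0),ctrl.current_contact_force())
if not hit:
    f0=ctrl.current_contact_force()
    ctrl.command_gripper(0.0)
    print("w mm",ctrl.current_grip_width()*91,"grip",ctrl.current_grasp_force(),"dF local",RL.T@(ctrl.current_contact_force()-f0),ctrl.current_t())
E
```

```text
False [ 3.05155958e-04 -8.69802789e-05  3.89809374e-04] [-0.31782466 -0.93292327 -0.2033261 ]
w mm 33.491190073411644 grip 30.00051587820053 dF local [ 1.18877203 10.60291529  1.90935471] 6.9
```

The width matches the bar (34 mm). I'll relieve the side load and lift along the arc, stopping if the force gets high.

```bash
python3 - <<'E'
from h import *
dy=0
for _ in range(2):
    f=(RL.T@ctrl.current_contact_force())[1]
    if abs(f)<4: break
    d=.001*np.sign(f); dy+=d
    ctrl.move_l(handle(0)+RL@[0,dy,0],vel=.02)
    print(dy,RL.T@ctrl.current_contact_force())
for a in np.linspace(.12,1.14,10):
    ctrl.move_l(handle(a)+RL@[0,dy,0],vel=.06)
    F=RL.T@ctrl.current_contact_force()
    print(round(a,2),F.round(1),round(ctrl.current_grip_width()*91,1))
    if np.linalg.norm(F)>35 or ctrl.current_grip_width()*91<31: print("STOP");break
print(ctrl.current_t())
i=ctrl.read_camera("side"); cv2.imwrite("pics/s2.png",cv2.resize(i[100:350,150:450],(600,500)))
E
```

```text
0.001 [-0.39841098  0.21238209  3.60159914]
0.12 [ 1.7 -0.7 -2.1] 33.6
0.23 [ 1.3  2.1 -2.5] 33.7
0.35 [ 0.9  3.3 -2.5] 33.5
0.46 [ 0.3  5.2 -1.4] 33.6
0.57 [ 1.1  4.9 -2.9] 33.7
0.69 [ 0.2  5.2 -4.3] 33.6
0.8 [-1.   5.  -2.7] 33.6
0.91 [-1.7  6.  -2.2] 34.0
1.03 [-3.   5.7  2.5] 33.5
1.14 [-2.7  4.5 -1.2] 34.0
11.5833
```

View pics/s2.png

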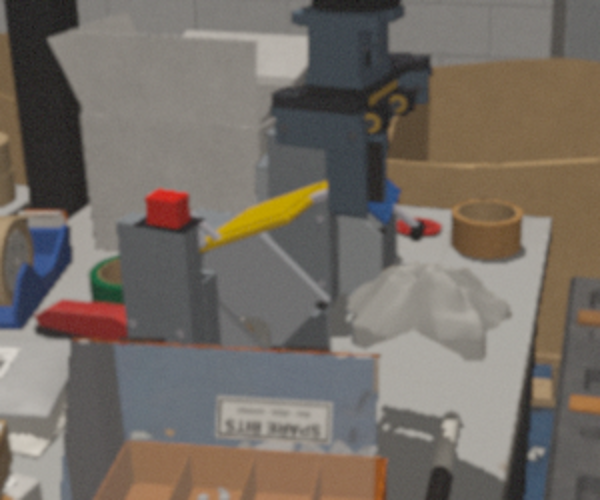

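The door is up, rising toward crop (327,187), and the button at (167,208) is back at its full height, so the latch has snapped in. I'll let go and back off upward.

```bash
python3 - <<'E'
from h import *
ctrl.move_l(handle(1.07)+RL@[0,.001,0],vel=.04)
ctrl.command_gripper(.65)
p=ctrl.current_tool_pos()
ctrl.move_l(p+[0,0,.10],vel=.12)
ctrl.sleep(.8)
print(ctrl.current_t(),ctrl.current_contact_force())
i=ctrl.read_camera("side"); cv2.imwrite("pics/s3.png",cv2.resize(i[100:350,150:450],(600,500)))
print(proj("side",[L2W([-R0*cos(.35),y,.16+R0*sin(.35)],O) for y in (0,.017)])*2-[300,200])
E
```

```text
14.4167 [ 0.66554892 -0.02893136 -0.27522116]
[[357.90745885 201.13191563]
 [350.46891815 207.63332588]]
```

View pics/s3.png

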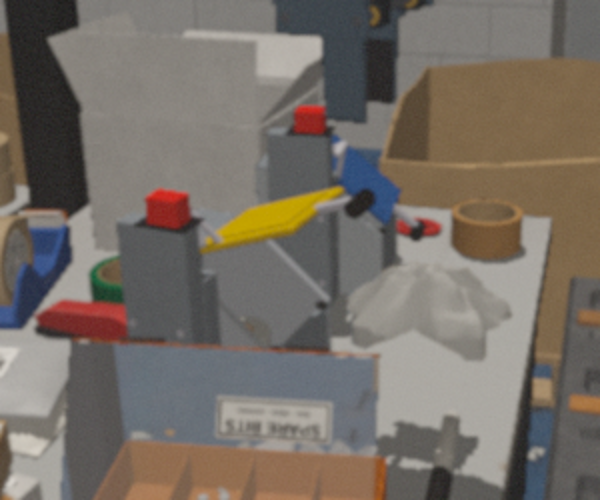

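With the gripper clear, the door stands by itself. Its handle is at crop (359,203), against (358,201) predicted for the locked angle. Next is the button.

```bash
python3 - <<'E'
from h import *
R=tooldown(1); b=L2W([-.012,.1,.238],O)
ctrl.command_gripper(0.0)
p=ctrl.current_tool_pos(); ctrl.move_l([p[0],p[1],.33],vel=.2)
ctrl.move_l([b[0],b[1],.33],vel=.2)
ctrl.move_l(b+[0,0,.012],vel=.15)
f0=ctrl.current_contact_force()
hit=ctrl.move_l(b-[0,0,.0148],vel=.03,contact_N=20)
print(hit,ctrl.current_tool_pos()-b,ctrl.current_contact_force()-f0)
ctrl.sleep(.8); print(ctrl.current_contact_force()-f0)
ctrl.move_l([b[0],b[1],.33],vel=.12)
ctrl.sleep(2.5)
print(ctrl.current_t(),ctrl.current_contact_force())
i=ctrl.read_camera("side"); cv2.imwrite("pics/s4.png",cv2.resize(i[100:350,150:450],(600,500)))
E
```

```text
False [ 3.05746083e-04  4.92988378e-05 -1.46813732e-02] [0.78737919 0.72151664 5.45764638]
[0.44964057 1.42876811 6.09109849]
22.8083 [ 0.08581925 -0.24042487 -0.7925167 ]
```

View pics/s4.png

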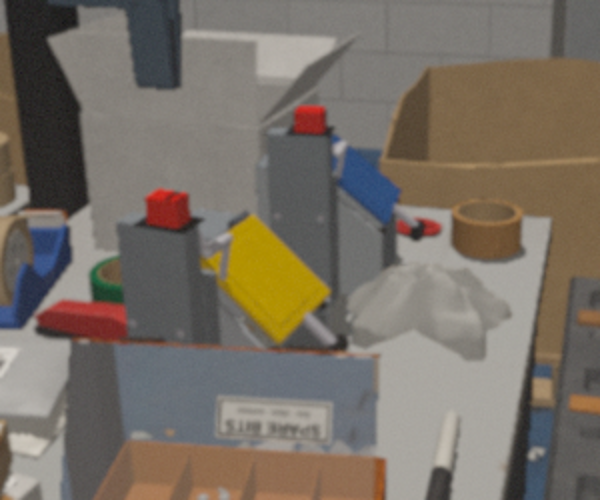

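The yellow door is shut, with its handle at crop (333,343) as at the start, and the blue door is closed. I'll do a short check that nothing moves, then hand in.

```bash
python3 - <<'E'
from h import *
a=ctrl.read_camera("side"); ctrl.sleep(1); b=ctrl.read_camera("side")
s=cv2.imread("pics/side0.png"); w=np.s_[200:280,250:325]
d=lambda x,y: cv2.absdiff(cv2.GaussianBlur(x[w],(5,5),0),cv2.GaussianBlur(y[w],(5,5),0)).max()
print(d(a,b),d(s,b)); print(ctrl.sign_off())
E
```

```text
7 53
the job is handed in; nothing more can be done
None
```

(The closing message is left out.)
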